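Key and seat the food slicer's disc

TASK

The steel disc of the food slicer is resting above its drive pin instead of being seated. With a fingertip, push the disc round until the notch in its rim stands over the red pin, then press its white hub down until the disc is fully home, and take the hand away. Do not lift the disc, and leave the shaker, the stemmed glass and the mug where they stand.

Things in the scene. Friction and masses are not known exactly. Their poses are not given: they have to be found in the camera images.
- slicer_base: Motor base of the food slicer, white and round with a black deck, 212 mm across; fixed to the worktop, but its place and yaw differ from start to start. Origin on the disc's axis at the underside, z up. The deck is 50 mm above the worktop. A small red upright pin with a round top (9 mm thick) stands on the deck 73 mm from the axis in the base's -x direction, with a flat red pointer mark on the deck just outside it; a cord bush sticks out 115 mm from the axis on the +x side.
- pin (a point): Top of the red pin, 63 mm above the worktop, 73 mm from the disc's axis. Seen from above the disc hides the pin unless the notch is over it; the red pointer mark, 80 to 95 mm from the axis in the same direction, always shows.
- notch (a point): Middle of the notch at the pin's radius (73 mm from the axis), at the height of the disc's underside; it turns and sinks with the disc. The notch is about 14.5 mm wide there and open at the rim, so the disc can go down over the pin when the notch is within about 2.5 mm of the pin, and the pin's round top centres it from a little farther off.
- hub_top (a point): Centre of the top of the disc's white plastic hub (38 mm across, nearly flat top 33 mm across), on the axis, 83.5 mm above the worktop while unseated and 73 mm when fully home. Press here, straight down.
- lug_a (a point): Top centre of one of two upright black finger lugs on the disc, 14 mm thick (22 mm over the lowest 4 mm), of slick plastic on which a finger slides easily, standing 24 mm above the disc's upper face, 56 mm from the axis. Looking from the axis towards the notch, this one is 90 degrees clockwise from above. Push it sideways to turn the disc; the top is 92.5 mm above the worktop while unseated. The disc's upper face is then 68.5 mm above the worktop.
- lug_b (a point): Top centre of the other, identical finger lug, 56 mm from the axis on the opposite side (90 degrees counter-clockwise from the notch).
- slicing_disc (a joint): Turn of the steel disc (160 mm across, 5 mm thick) about its vertical axis, rad, growing counter-clockwise seen from above. At 0 (or any whole turn, 2 pi) the notch is exactly over the pin. It starts between 0.6 and 5.68, turns freely both ways, and stays where it is left: turning takes about 1 N at a lug.
- disc_press (a joint): How far the disc has been pressed down its spindle, m: 0 at the start (underside 0.5 mm clear of the pin), 0.0105 fully home on its seat; negative if lifted. A tight rubber ring holds the disc at whatever height it is left, so it does not drop by itself and does not spring back: pushing it down takes about 5 N plus a little for speed. With the notch away from the pin it stops after 0.5 mm on the pin.
- mill_1: Glass shaker with a grey cap, 44 mm across, 90 mm tall, loose on the worktop; origin at the centre of its underside. Leave it alone.
- coupe: Stemmed glass with gilt rims, 90 mm across, 118 mm tall, loose; origin at the centre of its underside. Leave it alone.
- mug: Glass mug with a loop handle, 103 x 136 mm and 88 mm tall, loose; origin at the underside. Leave it alone.
Mind the look-alikes: they are no part of the job. There is more than one size of the slicer_base; the one meant has the size given above.

How it is judged:
By the outcome, as a careful person would: the job done as asked, in the order asked, and still so for the second after the job is handed in, with the robot touching nothing.
It also fails if it takes over 58 s, if anything falls off the work surface, if the arm or the gripper's body presses on something with over 40 N, if the wrist force passes 120 N, or if a joint passes its speed limit or range.

ROBOT

A 6-joint arm with a two-finger parallel gripper is mounted at the origin on a cart in front of the work surface, level with it; the furniture and walls round the work are solid. World frame = base frame: x ahead of the robot, y to its left, z up, the work surface at z = 0. Lengths are in m, angles in rad, forces in N, time in s.
With the tool pointing down it reaches from about 0.375 to 0.975 m from the base axis. Payload 3.8 kg.
Tool frame: the origin (TCP) lies midway between the tips of the shut fingers; the grasp point (between the pads) lies 19 mm behind it; z points along the fingers, y is the line along which they close (so a half turn about z gives the same grasp; the last joint's range is limited). The gripper opens to 85 mm and grips with 20 to 120 N. Pads are 22 mm wide; open, the fingers measure 114 mm over their backs; the gripper's body (76 mm by 85 mm) begins 54 mm behind the grasp point. The pads swing forward as they close: fully open they stand 13 mm farther back than shut.
Start: joints at [1.113, 0.264, 1.604, -0, 1.274, -0.037], TCP at [0.276, 0.616, 0.231] pointing down, gripper open.
Joint ranges: [-2.63, 2.63], [-0.94, 2.18], [0.31, 2.57], [-1.31, 4.45], [0, 2.66], [-2.55, 2.55]. Speed limits (rad/s): [2.57, 2.57, 3.14, 3.14, 3.14, 3.14].

INTERFACE

Orientations are given as a rotation vector (axis times angle).
In Python, from workcell import bot gives the robot as it stands.
- The arm moves only by the tool servo_tool, never from a script. Its argument "series" is a list of rows, each a list of 7 numbers: the shift along the world's x, y, z in units of 0.15 m (1.0 is 0.15 m), then the turn, a rotation vector about the world's x, y, z in units of 180 degrees (1.0 is 180 degrees), then the closure, from 0 (fully open) to 1 (shut). A call has 1 to 20 rows; each row is the pose to reach, as a shift and turn from the pose commanded when the call began, turning the shorter way round; what a row does not reach only later rows make up. A row lasts 1/10 s, in which the tool goes at most 50 mm and 8.59 degrees, less where a joint would pass 70% of its speed; a pose out of reach is approached as far as the arm can. A call with a number of a shift or a turn outside -1 to 1 is refused whole. A call with a gripper value outside its range is refused whole. The fingers move at their own pace and stop on an object; "newtons" is the grip in N (left out, the last holds). Time passes only in rows, so rows that repeat a pose let the fingers close. It gives the time, the measured TCP pose, the force, the opening and the grip force at its end, in the units of the state.
- bot.read_state(): the state, without advancing time (a new reading comes with each control period).
- bot.read_camera(name): name is "scene" or "top" or "wrist"; returns the picture (420x560x3 uint8, red, green, blue); there is no depth.
- bot.camera_info(name): a dict with "vertical_fov" (degrees; the focal length in pixels is half the picture's height over the tangent of half this angle, whatever the lens; pixels are square), "cx", "cy" (the principal point, pixels), "R" (3x3) and "t" (3): a world point X has camera coordinates R X + t. Camera axes: x right, y down, z forward; pixel columns grow to the right and rows downward; lengths in m; the calibration is good to about 2 mm. The wrist camera is an equidistant fisheye: a pixel r from the principal point sees the ray r / f radians off the axis. A picture is of the moment at which its call begins: read the wrist's pose just before it. camera_info takes no time and is no camera call; for the wrist camera it gives the pose at the moment of the call.
- bot.finish_job(): hands the job in; it is judged then, once.
Trained networks look in the newest picture that a camera, given by its name, has taken for a name from the list of things; names that differ only in an ending like _2 or _b are one class to them, and where a whole thing is asked for, a point or a joint stands for the part that bears it (a point fixed in the world has none). Each returns a list of dicts, best first, with "score" (0 to 1); they miss things now and then, are a little off and sometimes report something else, mostly with a low value. They report only what shows in the picture. A call takes as long as a camera call. They do not tell look-alikes from the thing itself.
- bot.recognise(target, camera): "box" ([left, top, right, bottom] as shares, 0 to 1, of the picture: columns of its width, rows of its height, round what is visible of it).
- bot.trace(target, camera): "mask" (420x560 bool, what is visible of it) and "box" ([left, top, right, bottom] as shares, 0 to 1, of the picture: columns of its width, rows of its height, round what is visible of it).
- bot.mark_of(target, camera): "at" ([row, column] as shares, 0 to 1, of the picture: columns of its width, rows of its height: a listed point, or the origin of a listed thing).
The state is a dict: "time": time; "q": joint angles; "joint_vel": joint speeds; "joint_torque": joint torques, N m; "tool_pos": TCP position; "tcp_rot": TCP orientation; "wrist_force": force on the tool from outside, world axes, zero at the start; "torque": the same for the moment, N m; "width": opening from 0.0 (shut) to 1.0 (fully open); "grip_force": force on a finger pad.
Only numpy, scipy, OpenCV 4.12 (cv2) and the standard library are available. Lean on these libraries where they do the work, as an engineer would, in place of code of your own. Each camera call takes 0.05 s, during which the arm holds its last target. There are 200 camera calls.

## Working session

There is one attempt and no reset: what is moved stays moved. The work goes in short steps, Python scripts to look and compute and a tool call to move; the robot and the scene stay as the last step left them, time stands still between calls to the robot, and variables do not carry over. Pictures are saved under pics/ and viewed, at most 10 in all, crops included, and the job is handed in when it is done.

Besides the shell and the picture viewer there is one more tool, called after "Request:" by a JSON object that holds its "op" and its "data". servo_tool: Moves the arm, as the interface text tells. Shifts and turns lie within -1 to 1; 1 stands for 0.15 m of shift or 180 degrees of turn. Its arguments: {"type":"object","properties":{"series":{"type":"array","items":{"type":"array","items":{"type":"number"}}},"newtons":{"type":"number"}},"required":["series"]}

```bash
mkdir -p pics; cat > h.py <<'E'
import numpy as np, cv2
from workcell import bot
def ray(name,row,col,ci=None):
    c=ci or bot.camera_info(name); f=210/np.tan(np.radians(c["vertical_fov"])/2)
    x=(col*560-c["cx"])/f; y=(row*420-c["cy"])/f
    if name=="wrist":
        r=np.hypot(x,y); d=np.array([x/r*np.sin(r),y/r*np.sin(r),np.cos(r)]) if r>0 else np.array([0,0,1.])
    else: d=np.array([x,y,1.])
    R=np.array(c["R"]); t=np.array(c["t"]); return -R.T@t, R.T@d
def at(name,row,col,z,ci=None):
    o,d=ray(name,row,col,ci); return o+d*(z-o[2])/d[2]
Z=dict(pin=.063,notch=.0635,hub_top=.0835,lug_a=.0925,lug_b=.0925,slicer_base=0,mill_1=0,coupe=0,mug=0)
E
python3 - <<'E'
from h import *
a=bot.read_camera("top"); b=bot.read_camera("scene")
for n,i in(("top",a),("scene",b)): cv2.imwrite(f"pics/{n}0.png",i[:,:,::-1])
for n in Z:
  for d in bot.mark_of(n,"top")[:3]: print(n,round(d["score"],2),np.round(d["at"],3),np.round(at("top",*d["at"],Z[n]),3))
print(bot.read_state()["time"],bot.read_state()["tcp_rot"])
E
```

```text
pin 0.73 [0.544 0.584] [ 0.451 -0.049  0.063]
pin 0.61 [0.577 0.446] [0.416 0.178 0.063]
notch 0.81 [0.579 0.44 ] [0.414 0.189 0.064]
notch 0.76 [0.473 0.638] [ 0.536 -0.141  0.064]
hub_top 0.94 [0.54  0.441] [0.462 0.183 0.083]
hub_top 0.7 [0.474 0.598] [ 0.535 -0.074  0.083]
lug_a 0.95 [0.44  0.589] [ 0.575 -0.059  0.093]
lug_a 0.93 [0.54  0.421] [0.463 0.215 0.093]
lug_a 0.85 [0.534 0.467] [0.468 0.141 0.093]
lug_b 0.95 [0.44  0.589] [ 0.575 -0.059  0.093]
lug_b 0.93 [0.54  0.421] [0.463 0.215 0.093]
lug_b 0.85 [0.534 0.467] [0.468 0.141 0.093]
slicer_base 0.98 [0.54  0.448] [0.465 0.18  0.   ]
slicer_base 0.64 [0.495 0.589] [ 0.516 -0.064  0.   ]
slicer_base 0.34 [0.531 0.604] [ 0.469 -0.089  0.   ]
mill_1 0.62 [0.428 0.359] [0.615 0.332 0.   ]
mill_1 0.49 [0.585 0.343] [0.412 0.361 0.   ]
coupe 0.75 [0.58 0.72] [ 0.401 -0.283  0.   ]
coupe 0.74 [0.544 0.582] [ 0.453 -0.05   0.   ]
mug 0.94 [0.422 0.363] [0.624 0.324 0.   ]
0.55 [-6.56184493e-01 -3.07228308e+00 -2.39519885e-05]
```

View pics/top0.png

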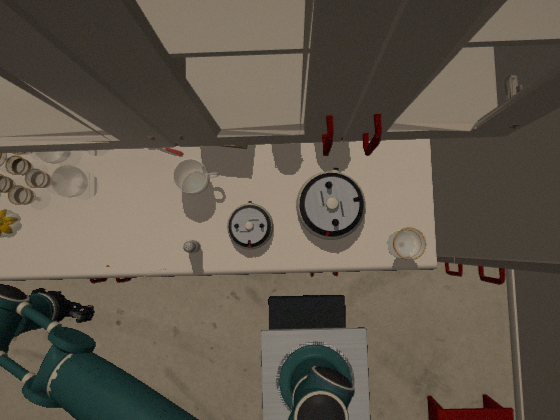

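View pics/scene0.png

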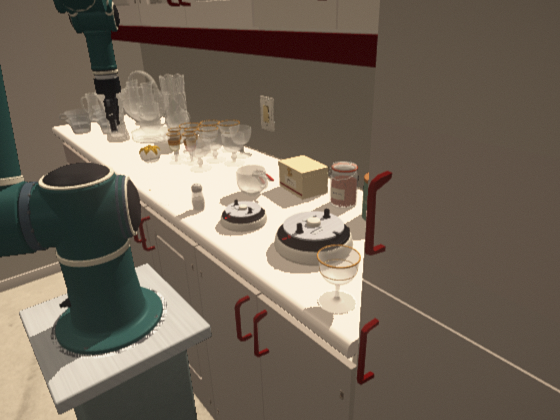

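The top view shows two slicers. The larger one, with its hub near px (332,203), is about 0.21 m across, so it is the target. Its notch is near (357,199), its pointer near (333,232), and the coupe stands at (408,243). I'll move above it with the fingers shut.

Request:
{"op": "servo_tool", "data": {"series": [[0.11,-0.31,0,0,0,0,1],[0.22,-0.62,0,0,0,0,1],[0.33,-0.92,0,0,0,0,1],[0.33,-0.92,0,0,0,0,1]]}}

```text
time: 0.95
tool_pos: [0.3265, 0.4733, 0.231]
tcp_rot: [0.662, 3.07, -0.005]
wrist_force: [0.3, 0.3, 0.2]
width: 0.331
grip_force: 0.0
```

Request:
{"op": "servo_tool", "data": {"series": [[0.11,-0.31,0,0,0,0,1],[0.22,-0.62,0,0,0,0,1],[0.33,-0.92,0,0,0,0,1],[0.33,-0.92,0,0,0,0,1]]}}

```text
time: 1.35
tool_pos: [0.3762, 0.3364, 0.2315]
tcp_rot: [0.663, 3.069, -0.002]
wrist_force: [0.8, 0.7, 0.2]
width: 0.001
grip_force: 0.0
```

Request:
{"op": "servo_tool", "data": {"series": [[0.11,-0.31,0,0,0,0,1],[0.22,-0.62,0,0,0,0,1],[0.33,-0.92,0,0,0,0,1],[0.33,-0.92,0,0,0,0,1]]}}

```text
time: 1.75
tool_pos: [0.4261, 0.1988, 0.2317]
tcp_rot: [0.664, 3.069, -0.001]
wrist_force: [-0.2, 1.1, -0.4]
width: -0.006
grip_force: 0.0
```

Request:
{"op": "servo_tool", "data": {"series": [[0.11,-0.31,0,0,0,0,1],[0.22,-0.62,0,0,0,0,1],[0.33,-0.92,0,0,0,0,1],[0.33,-0.92,0,0,0,0,1]]}}

```text
time: 2.15
tool_pos: [0.4759, 0.061, 0.2318]
tcp_rot: [0.664, 3.069, -0.001]
wrist_force: [-0.3, 0.6, 0.1]
width: 0.003
grip_force: 0.0
```

Request:
{"op": "servo_tool", "data": {"series": [[0.05,-0.31,0,0,0,0,1],[0.05,-0.62,0,0,0,0,1],[0.05,-0.8,0,0,0,0,1],[0.05,-0.8,0,0,0,0,1],[0.05,-0.8,0,0,0,0,1],[0.05,-0.8,0,0,0,0,1]]}}

```text
time: 2.75
tool_pos: [0.4815, -0.054, 0.2313]
tcp_rot: [-0.654, -3.073, -0.001]
wrist_force: [0.4, 0.8, 0.1]
width: -0.003
grip_force: 0.0
```

```bash
cat > look.py <<'E'
from h import *
import sys
ci=bot.camera_info("wrist"); a=bot.read_camera("wrist"); cv2.imwrite(f"pics/{sys.argv[1]}.png",a[:,:,::-1])
for n in ["pin","notch","hub_top","lug_a"]:
  for d in bot.mark_of(n,"wrist")[:3]: print(n,round(d["score"],2),np.round(np.array(d["at"])*[420,560]),np.round(at("wrist",*d["at"],Z[n],ci),4))
s=bot.read_state(); print(s["time"],s["tool_pos"],s["tcp_rot"],s["wrist_force"],s["q"])
E
python3 look.py w1
```

```text
pin 0.92 [165. 267.] [ 0.4494 -0.0515  0.063 ]
pin 0.84 [ 59. 454.] [0.4205 0.1724 0.063 ]
pin 0.71 [269. 225.] [ 0.5309 -0.1386  0.063 ]
notch 0.94 [268. 229.] [ 0.5313 -0.1342  0.0635]
notch 0.65 [ 57. 451.] [0.4168 0.1693 0.0635]
hub_top 0.87 [242. 284.] [ 0.5205 -0.0662  0.0835]
hub_top 0.6 [ 96. 477.] [0.462  0.1713 0.0835]
lug_a 0.89 [196. 254.] [ 0.4663 -0.0717  0.0925]
lug_a 0.79 [288. 316.] [ 0.5749 -0.0561  0.0925]
lug_a 0.57 [109. 450.] [0.4626 0.1293 0.0925]
3.0 [ 0.48129658 -0.05488436  0.23129714] [6.53745394e-01 3.07279819e+00 2.78179962e-04] [ 0.13594708 -0.03699352  1.15471696] [-1.65095178e-01 -1.02426159e-01  1.99822275e+00  1.85704374e-04
  1.24576711e+00 -1.31669693e+00]
```

View pics/w1.png

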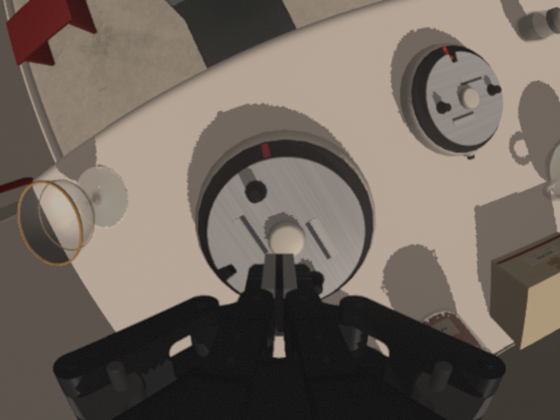

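The wrist view confirms it: disc axis at about (0.5205, -0.065), notch at about -81.5°, pin at about 169°, and the near lug at 188°. So I'll push the near lug clockwise by about 109°, starting from its -y side.

Request:
{"op": "servo_tool", "data": {"series": [[0.01,-0.345,-0.2,0,0,-0.05,1],[0.01,-0.345,-0.5,0,0,-0.1,1],[0.01,-0.345,-0.8,0,0,-0.1,1],[0.01,-0.345,-0.8,0,0,-0.1,1],[0.01,-0.345,-0.8,0,0,-0.1,1]]}}

```text
time: 3.5
tool_pos: [0.4821, -0.1072, 0.1111]
tcp_rot: [-1.127, -2.93, 0.0]
wrist_force: [0.4, -0.6, 0.8]
width: 0.001
grip_force: 0.0
```

Request:
{"op": "servo_tool", "data": {"series": [[0,0,-0.08,0,0,0,1],[0,0,-0.16,0,0,0,1],[0,0,-0.235,0,0,0,1],[0,0,-0.235,0,0,0,1],[0,0,-0.235,0,0,0,1]]}}

```text
time: 4.0
tool_pos: [0.4825, -0.1075, 0.0758]
tcp_rot: [-1.128, -2.931, 0.0]
wrist_force: [0.0, -0.9, -0.0]
width: -0.002
grip_force: 0.0
```

```bash
python3 - <<'E'
from h import *
ci=dict(bot.camera_info("wrist")); 
s=bot.read_state(); print(s["time"],s["tool_pos"],s["tcp_rot"],s["wrist_force"])
# arc rows
def arc(a,b,n):
    C=np.array([.5205,-.065]);p=lambda f:C+.056*np.array([np.cos(np.radians(f)),np.sin(np.radians(f))])
    for f in np.linspace(a,b,n+1)[1:]: d=(p(f)-p(a))/.15; print([round(d[0],3),round(d[1],3),0,0,0,round((f-a)/180,3),1])
arc(228,148,16);print();arc(148,104,9)
E
```

```text
4.0 [ 0.48248754 -0.10747275  0.07578828] [-1.12813269e+00 -2.93129365e+00  9.52085177e-05] [ 0.04189681 -0.925214   -0.04448631]
[np.float64(-0.023), np.float64(0.023), 0, 0, 0, np.float64(-0.028), 1]
[np.float64(-0.044), np.float64(0.048), 0, 0, 0, np.float64(-0.056), 1]
[np.float64(-0.063), np.float64(0.074), 0, 0, 0, np.float64(-0.083), 1]
[np.float64(-0.08), np.float64(0.102), 0, 0, 0, np.float64(-0.111), 1]
[np.float64(-0.094), np.float64(0.132), 0, 0, 0, np.float64(-0.139), 1]
[np.float64(-0.105), np.float64(0.162), 0, 0, 0, np.float64(-0.167), 1]
[np.float64(-0.114), np.float64(0.193), 0, 0, 0, np.float64(-0.194), 1]
[np.float64(-0.12), np.float64(0.225), 0, 0, 0, np.float64(-0.222), 1]
[np.float64(-0.123), np.float64(0.258), 0, 0, 0, np.float64(-0.25), 1]
[np.float64(-0.123), np.float64(0.29), 0, 0, 0, np.float64(-0.278), 1]
[np.float64(-0.121), np.float64(0.323), 0, 0, 0, np.float64(-0.306), 1]
[np.float64(-0.115), np.float64(0.355), 0, 0, 0, np.float64(-0.333), 1]
[np.float64(-0.107), np.float64(0.387), 0, 0, 0, np.float64(-0.361), 1]
[np.float64(-0.096), np.float64(0.417), 0, 0, 0, np.float64(-0.389), 1]
[np.float64(-0.083), np.float64(0.447), 0, 0, 0, np.float64(-0.417), 1]
[np.float64(-0.067), np.float64(0.475), 0, 0, 0, np.float64(-0.444), 1]

[np.float64(0.018), np.float64(0.026), 0, 0, 0, np.float64(-0.027), 1]
[np.float64(0.038), np.float64(0.051), 0, 0, 0, np.float64(-0.054), 1]
[np.float64(0.06), np.float64(0.074), 0, 0, 0, np.float64(-0.081), 1]
[np.float64(0.084), np.float64(0.095), 0, 0, 0, np.float64(-0.109), 1]
[np.float64(0.11), np.float64(0.113), 0, 0, 0, np.float64(-0.136), 1]
[np.float64(0.138), np.float64(0.13), 0, 0, 0, np.float64(-0.163), 1]
[np.float64(0.166), np.float64(0.144), 0, 0, 0, np.float64(-0.19), 1]
[np.float64(0.196), np.float64(0.155), 0, 0, 0, np.float64(-0.217), 1]
[np.float64(0.226), np.float64(0.164), 0, 0, 0, np.float64(-0.244), 1]
```

Request:
{"op": "servo_tool", "data": {"series": [[-0.023,0.023,0,0,0,-0.028,1],[-0.044,0.048,0,0,0,-0.056,1],[-0.063,0.074,0,0,0,-0.083,1],[-0.08,0.102,0,0,0,-0.111,1],[-0.094,0.132,0,0,0,-0.139,1],[-0.105,0.162,0,0,0,-0.167,1],[-0.114,0.193,0,0,0,-0.194,1],[-0.12,0.225,0,0,0,-0.222,1],[-0.123,0.258,0,0,0,-0.25,1],[-0.123,0.29,0,0,0,-0.278,1],[-0.121,0.323,0,0,0,-0.306,1],[-0.115,0.355,0,0,0,-0.333,1],[-0.107,0.387,0,0,0,-0.361,1],[-0.096,0.417,0,0,0,-0.389,1],[-0.083,0.447,0,0,0,-0.417,1],[-0.067,0.475,0,0,0,-0.444,1],[-0.067,0.475,0,0,0,-0.444,1]]}}

```text
time: 5.7
tool_pos: [0.4733, -0.0362, 0.0766]
tcp_rot: [2.747, 1.523, 0.001]
wrist_force: [0.3, 0.2, 0.4]
width: 0.002
grip_force: 0.0
```

```bash
python3 look.py w2
```

```text
pin 0.76 [14. 35.] [0.4293 0.1654 0.063 ]
notch 0.88 [18. 32.] [0.4265 0.165  0.0635]
hub_top 0.82 [270. 398.] [ 0.523  -0.064   0.0835]
lug_a 0.89 [250. 286.] [ 0.4849 -0.0223  0.0925]
lug_a 0.83 [299. 486.] [ 0.5582 -0.1047  0.0925]
lug_a 0.57 [270. 398.] [ 0.5222 -0.058   0.0925]
5.95 [ 0.47279765 -0.03654281  0.07621402] [2.74724356e+00 1.52346630e+00 5.25164669e-04] [-0.20238419  0.61806995 -0.41903576] [-1.29692927e-01  3.96151710e-02  2.17168710e+00  3.89353952e-05
  9.29897808e-01  4.28430373e-01]
```

View pics/w2.png

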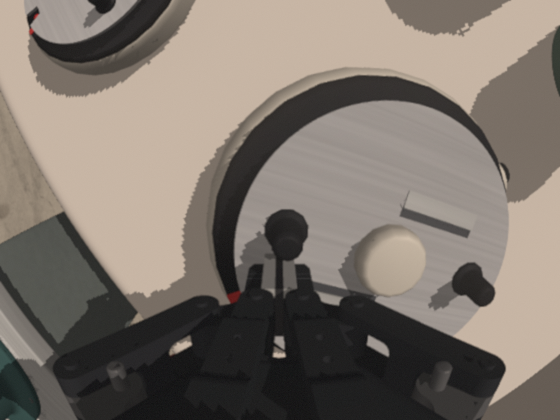

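The finger is pushing the lug as planned: lug at 131.7°, finger at 148°. I'll continue until just short of alignment, then rise and look.

Request:
{"op": "servo_tool", "data": {"series": [[0.018,0.026,0,0,0,-0.027,1],[0.038,0.051,0,0,0,-0.054,1],[0.06,0.074,0,0,0,-0.081,1],[0.084,0.095,0,0,0,-0.109,1],[0.11,0.113,0,0,0,-0.136,1],[0.138,0.13,0,0,0,-0.163,1],[0.166,0.144,0,0,0,-0.19,1],[0.196,0.155,0,0,0,-0.217,1],[0.226,0.164,0,0,0,-0.244,1],[0.25,0.17,0,0,0,-0.267,1],[0.25,0.17,0,0,0,-0.267,1],[0.22,0.17,0,0,0,-0.267,1],[0.2,0.17,0.1,0,0,-0.267,1],[0.2,0.17,0.4,0,0,-0.267,1],[0.2,0.17,0.7,0,0,-0.267,1],[0.2,0.17,0.9,0,0,-0.267,1],[0.2,0.17,0.9,0,0,-0.267,1]]}}

```text
time: 7.65
tool_pos: [0.506, -0.0113, 0.2171]
tcp_rot: [3.128, 0.274, 0.017]
wrist_force: [0.2, -0.8, -1.3]
width: -0.001
grip_force: 0.0
```

```bash
python3 look.py w3
```

```text
pin 0.71 [257. 307.] [ 0.4531 -0.0486  0.063 ]
pin 0.59 [242. 103.] [0.4285 0.1672 0.063 ]
pin 0.36 [180. 280.] [ 0.5246 -0.0089  0.063 ]
notch 0.76 [258. 312.] [ 0.4533 -0.0544  0.0635]
notch 0.6 [246.  97.] [0.4222 0.1758 0.0635]
hub_top 0.83 [195. 339.] [ 0.5242 -0.0619  0.0835]
hub_top 0.55 [205.  97.] [0.4759 0.1632 0.0835]
lug_a 0.94 [181. 279.] [ 0.5284 -0.0072  0.0925]
lug_a 0.9 [203.  62.] [0.4741 0.2014 0.0925]
lug_a 0.79 [213. 126.] [0.4774 0.1264 0.0925]
7.9 [ 0.50113862 -0.01084586  0.20903354] [-3.12924233 -0.27198698  0.00550051] [-0.53362086  0.34649458 -0.65253901] [-7.13274379e-02 -4.95430379e-02  1.99107614e+00 -1.12522693e-05
  1.20360441e+00  1.32607306e+00]
```

View pics/w3.png

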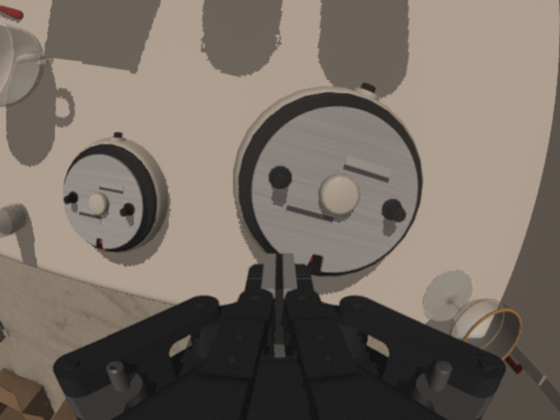

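The notch is at px (317,263) with the red pin peeking out on its left side at (309,261). The fingers hide the mark, so I'll back off for a clear look.

Request:
{"op": "servo_tool", "data": {"series": [[-0.25,-0.2,0,0,0,0,1],[-0.55,-0.4,0,0,0,0,1],[-0.6,-0.4,0,0,0,0,1],[-0.6,-0.4,0,0,0,0,1],[-0.6,-0.4,0,0,0,0,1],[-0.6,-0.4,0,0,0,0,1]]}}

```text
time: 8.5
tool_pos: [0.4136, -0.0705, 0.2109]
tcp_rot: [-3.129, -0.273, -0.0]
wrist_force: [0.2, -0.1, -0.8]
width: 0.0
grip_force: 0.0
```

```bash
python3 look.py w4; python3 -c "
import cv2;a=cv2.imread('pics/w4.png');cv2.imwrite('pics/w4c.png',cv2.resize(a[100:300,180:430],None,fx=3,fy=3,interpolation=cv2.INTER_CUBIC)); b=cv2.imread('pics/w4c.png');print(b.shape)"
```

```text
pin 0.93 [154.  58.] [0.4246 0.167  0.063 ]
pin 0.65 [154. 263.] [ 0.4521 -0.0489  0.063 ]
notch 0.84 [161. 271.] [ 0.4476 -0.0573  0.0635]
notch 0.71 [160.  56.] [0.4177 0.1693 0.0635]
hub_top 0.89 [ 76. 295.] [ 0.5227 -0.0643  0.0835]
hub_top 0.55 [114.  55.] [0.4668 0.1589 0.0835]
lug_a 0.95 [114.  25.] [0.4659 0.1934 0.0925]
lug_a 0.69 [ 96. 362.] [ 0.5168 -0.1197  0.0925]
lug_a 0.58 [117.  82.] [0.4672 0.1177 0.0925]
8.75 [ 0.41322406 -0.07054192  0.21097459] [-3.12959182e+00 -2.72839848e-01  2.94960923e-04] [-1.18911131 -0.11827402 -0.19012522] [-2.28569110e-01 -2.24580168e-01  2.13936881e+00  6.95188645e-05
  1.22702292e+00  1.16828222e+00]
(600, 750, 3)
```

View pics/w4c.png

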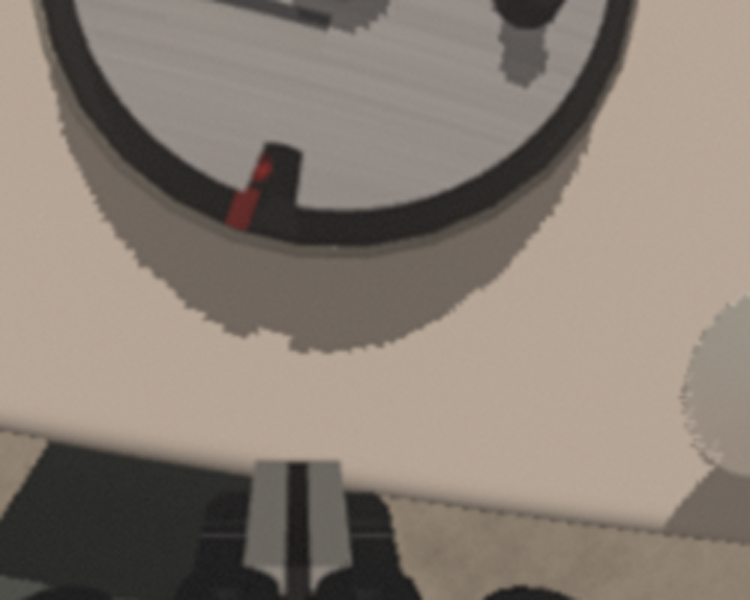

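The red pin shows at the notch's left edge, crop (264,170), with the mark at (244,208). A few more degrees clockwise are needed, so I'll compute how many.

```bash
python3 - <<'E'
from h import *
C=np.array([.5222,-.0640])
ci=bot.camera_info("wrist")
for n,x,y,z in [("mark",244,208,.05),("pin",264,170,.061),("ni",283,147,.0685),("no",270,198,.0685),("nil",266,144,.0685),("nir",301,152,.0685),("nol",244,189,.0685),("nor",297,206,.0685)]:
    p=at("wrist",(100+y/3)/420,(180+x/3)/560,z,ci)[:2]; d=p-C
    print(n,p.round(4),np.hypot(*d).round(4),np.degrees(np.arctan2(d[1],d[0])).round(1)%360)
# disc circle centre from wrist hub
d=bot.mark_of("lug_a","wrist")
for e in d[:5]: print(e["score"],at("wrist",*e["at"],.0925,ci).round(4))
E
```

```text
mark [ 0.4358 -0.0496] 0.0876 170.5
pin [ 0.4498 -0.0539] 0.0731 172.1
ni [ 0.4582 -0.0583] 0.0642 174.9
no [ 0.4428 -0.0571] 0.0797 175.1
nil [ 0.4583 -0.0533] 0.0648 170.5
nir [ 0.4577 -0.0637] 0.0645 179.8
nol [ 0.4441 -0.0492] 0.0794 169.3
nor [ 0.4418 -0.0653] 0.0804 180.9
0.95 [0.4654 0.1932 0.0925]
0.69 [ 0.5164 -0.1199  0.0925]
0.58 [0.4668 0.1176 0.0925]
0.55 [ 0.5255 -0.0068  0.0925]
```

Request:
{"op": "servo_tool", "data": {"series": [[0.3,0.2,0,0,0,0,1],[0.6,0.4,0,0,0,0,1],[0.6,0.4,-0.1,0,0,0,1],[0.6,0.4,-0.4,0,0,0,1],[0.6,0.4,-0.7,0,0,0,1],[0.6,0.4,-0.9,0,0,0,1],[0.6,0.4,-0.9,0,0,-0.026,1],[0.62,0.4,-0.9,0,0,-0.026,1],[0.64,0.4,-0.9,0,0,-0.026,1],[0.655,0.402,-0.9,0,0,-0.026,1],[0.67,0.404,-0.9,0,0,-0.026,1],[0.681,0.404,-0.9,0,0,-0.026,1],[0.681,0.404,-0.9,0,0,-0.026,1],[0.681,0.404,-0.9,0,0,-0.026,1]]}}

```text
time: 10.2
tool_pos: [0.5153, -0.0103, 0.0764]
tcp_rot: [3.138, 0.144, 0.002]
wrist_force: [-0.1, -0.5, 0.2]
width: 0.001
grip_force: 0.0
```

Request:
{"op": "servo_tool", "data": {"series": [[-0.04,0,0,0,0,0,1],[-0.08,0,0,0,0,0,1],[-0.08,0,0.3,0,0,0.026,1],[-0.08,0,0.6,0,0,0.026,1],[-0.08,0,0.9,0,0,0.026,1],[-0.38,-0.2,0.9,0,0,0.026,1],[-0.68,-0.4,0.9,0,0,0.026,1],[-0.68,-0.4,0.9,0,0,0.026,1],[-0.68,-0.4,0.9,0,0,0.026,1],[-0.68,-0.4,0.9,0,0,0.026,1]]}}

```text
time: 11.2
tool_pos: [0.4132, -0.0701, 0.2112]
tcp_rot: [-3.13, -0.27, -0.002]
wrist_force: [-0.0, 0.3, 0.0]
width: 0.003
grip_force: 0.0
```

```bash
python3 look.py w5; python3 -c "
import cv2;a=cv2.imread('pics/w5.png');cv2.imwrite('pics/w5c.png',cv2.resize(a[100:300,180:430],None,fx=3,fy=3,interpolation=cv2.INTER_CUBIC))"
```

```text
pin 0.77 [155.  58.] [0.4231 0.1681 0.063 ]
pin 0.69 [155. 262.] [ 0.4506 -0.0481  0.063 ]
notch 0.95 [157. 265.] [ 0.4494 -0.0514  0.0635]
notch 0.87 [159.  58.] [0.4193 0.167  0.0635]
hub_top 0.82 [113.  58.] [0.4689 0.156  0.0835]
hub_top 0.62 [ 79. 294.] [ 0.52   -0.0637  0.0835]
lug_a 0.89 [114.  26.] [0.4665 0.1934 0.0925]
lug_a 0.84 [104. 361.] [ 0.5095 -0.1198  0.0925]
lug_a 0.71 [ 51. 228.] [ 0.5336 -0.0079  0.0925]
11.45 [ 0.41347793 -0.06982817  0.21086711] [-3.12942389e+00 -2.73038209e-01  6.63221642e-04] [-0.38948347  0.61901866 -0.12058663] [-2.26829520e-01 -2.24008110e-01  2.13912099e+00  1.44576151e-04
  1.22696790e+00  1.16986138e+00]
```

View pics/w5c.png

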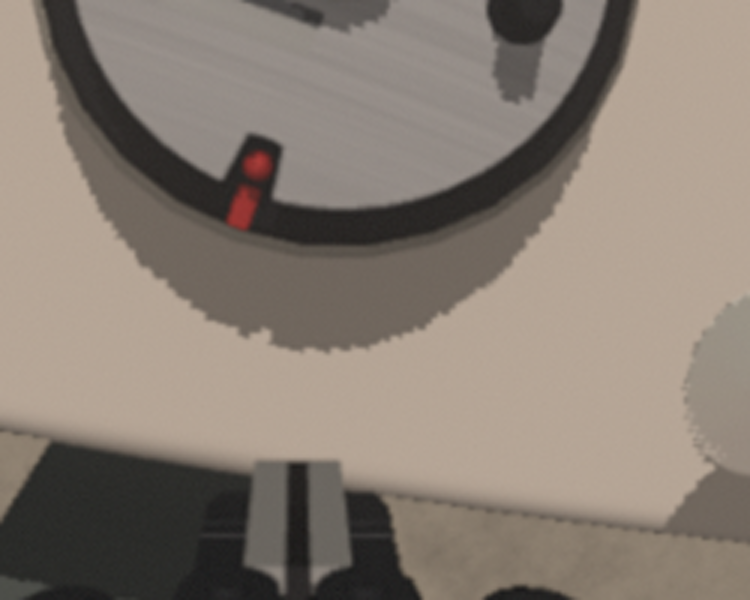

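The red pin now sits centred in the notch, crop (258,165). Next I'll move over the hub and press.

Request:
{"op": "servo_tool", "data": {"series": [[0.3,0.02,0,0,0,0,1],[0.6,0.04,0,0,0,0,1],[0.72,0.04,-0.1,0,0,0,1],[0.72,0.04,-0.4,0,0,0,1],[0.72,0.04,-0.7,0,0,0,1],[0.72,0.04,-0.8,0,0,0,1],[0.72,0.04,-0.8,0,0,0,1],[0.72,0.04,-0.8,0,0,0,1]]}}

```text
time: 12.25
tool_pos: [0.522, -0.0643, 0.0922]
tcp_rot: [3.13, 0.272, 0.002]
wrist_force: [0.8, 0.2, 0.6]
width: -0.002
grip_force: 0.0
```

Request:
{"op": "servo_tool", "data": {"series": [[0,0,-0.02,0,0,0,1],[0,0,-0.04,0,0,0,1],[0,0,-0.055,0,0,0,1],[0,0,-0.07,0,0,0,1],[0,0,-0.08,0,0,0,1],[0,0,-0.09,0,0,0,1],[0,0,-0.1,0,0,0,1],[0,0,-0.1,0,0,0,1]]}}

```text
time: 13.05
tool_pos: [0.5216, -0.0645, 0.0763]
tcp_rot: [3.129, 0.271, 0.002]
wrist_force: [0.6, -0.2, 3.6]
width: -0.004
grip_force: 2.0
```

The hub is going down at about 5 N, so it isn't jammed. I'll keep pressing until the force rises.

Request:
{"op": "servo_tool", "data": {"series": [[0,0,-0.007,0,0,0,1],[0,0,-0.014,0,0,0,1],[0,0,-0.02,0,0,0,1],[0,0,-0.026,0,0,0,1],[0,0,-0.032,0,0,0,1],[0,0,-0.032,0,0,0,1]]}}

```text
time: 13.65
tool_pos: [0.5216, -0.0645, 0.0725]
tcp_rot: [3.129, 0.271, 0.002]
wrist_force: [-0.4, -0.6, 11.7]
width: -0.001
grip_force: 5.7
```

Request:
{"op": "servo_tool", "data": {"series": [[0,0,-0.005,0,0,0,1],[0,0,-0.01,0,0,0,1],[0,0,-0.01,0,0,0,1],[0,0,-0.01,0,0,0,1]]}}

```text
time: 14.05
tool_pos: [0.5217, -0.0645, 0.0723]
tcp_rot: [3.129, 0.272, 0.002]
wrist_force: [-4.5, 0.5, 21.2]
width: 0.002
grip_force: 10.0
```

The force is 21 N and z has stopped moving, so the disc is on its seat. I'll take the hand straight up and away, then check.

Request:
{"op": "servo_tool", "data": {"series": [[0,0,0.03,0,0,0,1],[0,0,0.1,0,0,0,1],[0,0,0.4,0,0,0,1],[0,0,0.7,0,0,0,1],[0,0,0.95,0,0,0,1],[-0.3,0,0.95,0,0,0,1],[-0.7,0,0.95,0,0,0,1],[-0.7,0,0.95,0,0,0,1],[-0.7,0,0.95,0,0,0,1],[-0.7,0,0.95,0,0,0,1]]}}

```text
time: 15.05
tool_pos: [0.4163, -0.0643, 0.2122]
tcp_rot: [-3.13, -0.271, -0.001]
wrist_force: [0.1, -0.0, 0.3]
width: -0.002
grip_force: 0.0
```

```bash
python3 look.py w6
```

```text
pin 0.81 [162.  63.] [0.419  0.1672 0.063 ]
pin 0.59 [157. 270.] [ 0.4532 -0.05    0.063 ]
notch 0.76 [162.  59.] [0.419  0.1723 0.0635]
notch 0.68 [157. 271.] [ 0.4535 -0.0507  0.0635]
hub_top 0.7 [115.  61.] [0.4692 0.1576 0.0835]
hub_top 0.66 [ 86. 299.] [ 0.5181 -0.0631  0.0835]
lug_a 0.98 [118.  32.] [0.4654 0.1899 0.0925]
lug_a 0.95 [108. 364.] [ 0.5102 -0.1172  0.0925]
lug_a 0.95 [121.  86.] [0.466  0.1199 0.0925]
15.3 [ 0.41674197 -0.06432165  0.21216199] [-3.12962136e+00 -2.71710194e-01  6.57473495e-04] [ 0.27742801 -0.55567406  0.52115978] [-2.12275005e-01 -2.19927342e-01  2.13347272e+00  7.06189441e-05
  1.22850577e+00  1.18529416e+00]
```

View pics/w6.png

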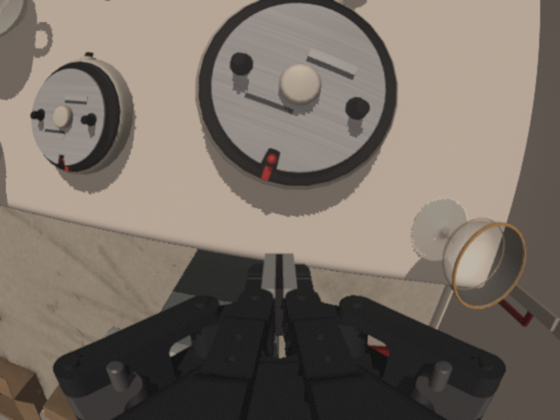

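The disc lies down flush in the base, with the pin in the notch at px (271,160). The coupe is untouched and the hand is clear.

```bash
python3 -c "
from workcell import bot
print(bot.finish_job())"
```

```text
the job is handed in; nothing more can be done
None
```

The job is handed in: I turned the disc until its notch stood over the red pin and pressed it down until it stopped on its seat. The hand is clear, and I kept it away from the shaker, glass and mug throughout.

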